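# Pop and open a cuvette holder

### The job

Open the cuvette holder: press its blue release tab down so that the orange lid springs up part way, then push the lid with the fingers until it is fully open and stays leaning back on its stop. Only press and push: pick nothing up, leave the holder standing where it is and leave the vial, rack and other glassware undisturbed.

Things in the scene. Friction and masses are not known exactly. Their poses are not given: they have to be found in the camera images.
- holder: Grey box, loose on rubber feet on the bench (2 to 3 kg; over 10 N sideways may move it). Main body 130 mm long (own x -55 to +75 mm), 110 wide (y), 75 high, with an open well under the lid. In front (own -x) a 56 mm wide, 30 high foot reaches x = -119 mm and carries the release tab. Origin: underside, 55 mm behind the front wall; z up. The lid's hinge is along the rear (+x) edge.
- tab_pad (a point): Press point on top of the blue tab, at holder (-97, 0, 55) mm at rest, 37 mm in front of the tab's pivot. The flat pad is 42 mm long (holder x -114 to -72), 44 wide, 6 thick; behind it a blue post (20 mm wide, 86 mm above the bench, front face at holder x = -71) ends in a nose hooked over the lid's tongue. Axes as the holder's at rest; it tilts with the tab.
- tab (a joint): Tilt of the release tab, rad: 0 at rest, grows as the pad is pressed down, stop at 0.20 (press point then 7 mm lower). Sprung: about 1 N starts it, 2.5 N at the press point takes it to the stop; the lid is freed between 0.11 and 0.13. It springs back when let go.
- lid (a joint): Opening of the lid, rad: 0 shut and latched; once freed, a spring arm lifts it to about 0.85 within a second and then acts no further; 1.95 is the fully open stop. The lid (90 g) moves easily: beyond 1.57 it falls open on to the stop by itself, slowly; let go earlier, it sinks back to about 0.85.
- lid_hinge (a point): Middle of the lid's hinge line, fixed on the holder at holder (77.5, 0, 79) mm; the hinge line runs along the holder's y. The axes are the holder's.
- lid_front (a point): Middle of the orange lid's front edge, 130 mm from the hinge line; lid 6 mm thick, 112 wide; an 18 mm wide tongue in the middle reaches 10 mm further. At angle a it lies 130 cos(a) mm towards holder -x from the hinge and 130 sin(a) above it; the underside comes to face holder -x (tab side): push it towards holder +x.
- vial: Bystander: small amber vial with a white cap, 26 mm across, 55 mm high, standing beside the holder. Origin: centre of its underside.
- cuvette_rack: Bystander: white block 50 x 90 x 30 mm with four clear cuvettes standing to 46 mm, beside the holder. Origin: centre of its underside.
- bottle_amber: Bystander: amber bottle, 60 mm across, 130 mm high. Origin: centre of its underside.
- bottle_white: Bystander: white bottle, 60 mm across, 130 mm high. Origin: centre of its underside.
- jar: Bystander: clear jar, 60 mm across, 75 mm high. Origin: centre of its underside.
- beaker: Bystander: clear open beaker, 70 mm across, 85 mm high. Origin: centre of its underside.
- syringe: Bystander: glass syringe lying along its own x, about 170 mm long, 22 mm wide, 16 mm thick. Origin: under its barrel.
Mind the look-alikes: they are no part of the job. What is shaped like the holder but purple is not meant.

How it is judged:
By the outcome, as a careful person would: the job done as asked, in the order asked, and still so for the second after the job is handed in, with the robot touching nothing.
It also fails if it takes over 45 s, if anything falls off the work surface, if the arm or the gripper's body presses on something with over 40 N, if the wrist force passes 120 N, or if a joint passes its speed limit or range.

### The arm

A 7-joint arm with a two-finger parallel gripper is mounted at the origin on the work surface. World frame = base frame: x ahead of the robot, y to its left, z up, the work surface at z = 0. Lengths are in m, angles in degrees, forces in N, time in s.
With the tool pointing down it reaches from about 0.4 to 0.9 m from the base axis. Payload 5.5 kg.
Tool frame: the origin (TCP) lies at the very end of the fingers, on their centre line; the grasp point (between the pads) lies 19 mm behind it; z points along the fingers, y is the line along which they close (so a half turn about z gives the same grasp; the last joint's range is limited). The gripper opens to 92 mm and grips with 3 to 60 N. Pads are 19 mm wide; open, the fingers measure 130 mm over their backs; the gripper's body (75 mm by 190 mm) begins 47 mm behind the grasp point.
Start: joints at [-51.154, 28.699, -24.465, 88.831, 12.651, 65.22, -12.049], TCP at [0.262, 0.595, 0.227] pointing down, gripper open.
Joint ranges: [-164.97, 164.97], [-17.58, 116.51], [-87.97, 89.64], [11.32, 138.91], [-80.73, 260.73], [10.89, 115.49], [-147.41, 147.41]. Speed limits (degrees/s): [147.25, 147.25, 180, 180, 180, 180, 180].

### API

Orientations are given as a 3x3 rotation matrix whose columns are the frame's x, y, z axes.
In Python, from workcell import monitor, imaging, workorder gives the robot as it stands. The module is installed in compiled form; this text tells all that it offers.
- The arm moves only by the tool carry_out, never from a script. Its argument "targets" is one flat list of numbers, 7 for each row, row after row: the opening in per cent of the stroke, from 0 (shut) to 100 (fully open), then the shift along the tool's x, y, z in mm, then the turn, a rotation vector about the tool's x, y, z in rad. In form: [gripper, x, y, z, rx, ry, rz, gripper, x, y, z, rx, ry, rz, ...]. A call has 1 to 5 rows; each row is the pose to reach, as a shift and turn from the pose commanded when the call began, along the tool's axes at that moment; what a row does not reach only later rows make up. A row lasts 1/8 s, in which the tool goes at most 62.5 mm and 10.7 degrees, less where a joint would pass 70% of its speed; a pose out of reach is approached as far as the arm can. A call with a gripper value outside its range is refused whole. The fingers move at their own pace and stop on an object; the grip force is fixed at half the most. Time passes only in rows, so rows that repeat a pose let the fingers close. It gives the time, the measured TCP pose, the force, the opening and the grip force at its end, in the units of the state.
- monitor.get_state(): the state, without advancing time (a new reading comes with each control period).
- imaging.read_camera(name): name is "scene" or "top"; returns the picture (400x640x3 uint8, blue, green, red); there is no depth.
- imaging.camera_info(name): a dict with "vertical_fov" (degrees; the focal length in pixels is half the picture's height over the tangent of half this angle, whatever the lens; pixels are square), "cx", "cy" (the principal point, pixels), "world_to_cam" (4x4, takes a point from world to camera coordinates). Camera axes: x right, y down, z forward; pixel columns grow to the right and rows downward; lengths in m; the calibration is good to about 2 mm. A picture is of the moment at which its call begins. camera_info takes no time and is no camera call.
- workorder.finish_job(): hands the job in; it is judged then, once.
The state is a dict: "clock": time; "joint_positions": joint angles; "qvel": joint speeds; "joint_torque": joint torques, N m; "position": TCP position; "tool_rot": TCP orientation; "contact_force": force on the tool from outside, world axes, zero at the start; "moment": the same for the moment, N m; "gripper_width": finger opening in m; "finger_force": force on a finger pad.
Only numpy, scipy, OpenCV 4.12 (cv2) and the standard library are available. Lean on these libraries where they do the work, as an engineer would, in place of code of your own. Each camera call takes 0.05 s, during which the arm holds its last target. There are 200 camera calls.

## Working session

There is one attempt and no reset: what is moved stays moved. The work goes in short steps, Python scripts to look and compute and a tool call to move; the robot and the scene stay as the last step left them, time stands still between calls to the robot, and variables do not carry over. Pictures are saved under pics/ and viewed, at most 10 in all, crops included, and the job is handed in when it is done.

Besides the shell and the picture viewer there is one more tool, called in YAML: its name, and indented under it one key for each argument. carry_out: Moves the arm, as the interface text tells. Its arguments: {"type":"object","properties":{"targets":{"type":"array","items":{"type":"number"}}},"required":["targets"]}

```bash
mkdir -p pics
python3 - <<'E'
from workcell import monitor, imaging
import cv2, numpy as np
for n in("scene","top"):
    im=imaging.read_camera(n); cv2.imwrite(f"pics/{n}0.png",im); i=imaging.camera_info(n); print(n,i["vertical_fov"],i["cx"],i["cy"],np.round(i["world_to_cam"],3).tolist())
s=monitor.get_state(); print(s)
E
```

```text
scene 57.18207377320936 314.6021710116611 197.29430395091413 [[0.239, 0.971, -0.011, -0.1], [0.52, -0.137, -0.843, -0.167], [-0.82, 0.195, -0.538, 1.358], [0.0, 0.0, 0.0, 1.0]]
top 52.403825667543224 318.39557923432955 194.63517913913628 [[0.007, -1.0, 0.024, -0.004], [-0.991, -0.01, -0.131, 0.476], [0.131, -0.023, -0.991, 1.04], [0.0, 0.0, 0.0, 1.0]]
{'clock': 0.1, 'joint_positions': array([-51.1528048 ,  28.74694622, -24.45284338,  88.88346139,
        12.65290037,  65.22115544, -12.04849366]), 'qvel': array([ 0.0803845 , -0.12934898,  0.01300552, -0.10687754,  0.00867665,
       -0.11354262,  0.00126378]), 'joint_torque': array([-1.10629309e-02, -5.67877042e+01, -5.83876222e+00, -2.79918784e+01,
       -6.91033434e-02,  2.43089790e-02,  5.16057878e-05]), 'position': array([0.26177622, 0.59428378, 0.22581086]), 'tool_rot': array([[-9.15211655e-01,  4.02972871e-01, -7.00667871e-04],
       [ 4.02973480e-01,  9.15210321e-01, -1.56311613e-03],
       [ 1.13650728e-05, -1.71293267e-03, -9.99998533e-01]]), 'contact_force': array([-0.05724019,  0.57360868,  0.45702753]), 'moment': array([-0.00879763, -0.0680233 , -0.01031121]), 'finger_force': 0.0, 'gripper_width': 0.09158544799628156}
```

View pics/scene0.png

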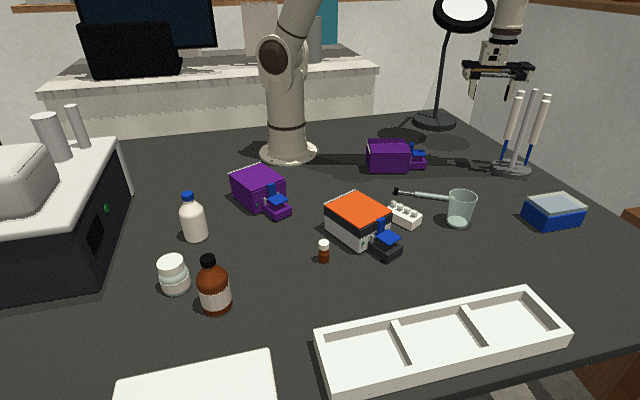

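View pics/top0.png

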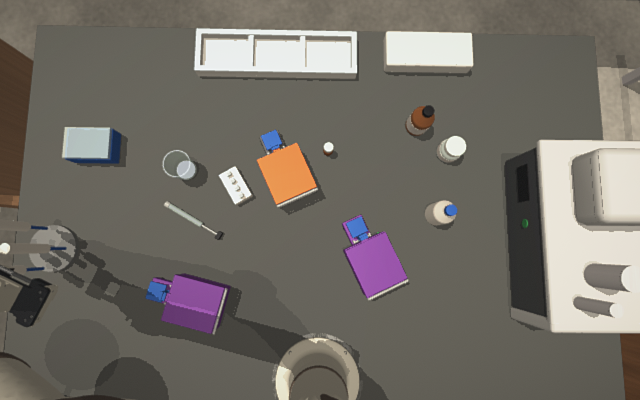

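The orange-lidded holder is at top (287,174) with its tab at (272,141), pointing away from the robot. The vial is at (328,148), and the rack is at (236,185). Next I'll work out the pose.

```bash
cat > h.py <<'E'
from workcell import monitor, imaging
import cv2, numpy as np
def cam(n):
    i=imaging.camera_info(n); f=200/np.tan(np.radians(i["vertical_fov"]/2)); return f,i["cx"],i["cy"],np.array(i["world_to_cam"])
def ray(n,uv,z):
    f,cx,cy,T=cam(n); R,t=T[:3,:3],T[:3,3]; o=-R.T@t
    d=R.T@np.array([(uv[0]-cx)/f,(uv[1]-cy)/f,1]); return o+d*(z-o[2])/d[2]
def proj(n,p):
    f,cx,cy,T=cam(n); q=T[:3,:3]@p+T[:3,3]; return np.array([cx+f*q[0]/q[2],cy+f*q[1]/q[2]])
def mask(im,lo,hi,smin=120,vmin=60):
    return cv2.inRange(cv2.cvtColor(im,cv2.COLOR_BGR2HSV),(lo,smin,vmin),(hi,255,255))
def big(m,k=1):
    c,_=cv2.findContours(m,cv2.RETR_EXTERNAL,cv2.CHAIN_APPROX_NONE); return sorted(c,key=cv2.contourArea)[::-1][:k]
E
python3 - <<'E'
from h import *
im=imaging.read_camera("top")
c=big(mask(im,5,16,170,120))[0]
P=np.array([ray("top",p[0],0.082)[:2]*1000 for p in c],np.float32)
r=cv2.minAreaRect(P); print("orange",r); print(cv2.boxPoints(r).round(1).tolist())
M=cv2.moments(c); print(ray("top",(M['m10']/M['m00'],M['m01']/M['m00']),.082))
for c in big(mask(im,100,125,120,50),8):
    u=c[:,0].mean(0); print("blue",u,cv2.contourArea(c),ray("top",u,.058).round(4))
im=imaging.read_camera("scene")
c=big(mask(im,5,16,170,120))[0]
P=np.array([ray("scene",p[0],0.082)[:2]*1000 for p in c],np.float32)
r=cv2.minAreaRect(P); print("orange sc",r,cv2.boxPoints(r).round(1).tolist())
E
```

```text
orange ((526.572265625, 83.33748626708984), (128.37078857421875, 109.71018981933594), 24.667631149291992)
[[445.3999938964844, 106.4000015258789], [491.1000061035156, 6.699999809265137], [607.7999877929688, 60.29999923706055], [562.0, 160.0]]
[0.55743349 0.05347155 0.082     ]
blue [100.64779874 153.73584906] 358.5 [0.5729 0.5617 0.058 ]
blue [156.83823529 291.45588235] 295.0 [0.2274 0.3982 0.058 ]
blue [357.63076923 228.50769231] 294.5 [ 0.3865 -0.0997  0.058 ]
blue [271.32142857 140.05357143] 248.0 [0.6149 0.1248 0.058 ]
blue [450.64516129 209.80645161] 90.5 [ 0.4365 -0.3404  0.058 ]
blue [ 34.75757576 268.78787879] 17.5 [0.2807 0.7002 0.058 ]
blue [ 38.5 227.5] 14.0 [0.3825 0.7008 0.058 ]
blue [ 57.75862069 248.37931034] 10.5 [0.331  0.6487 0.058 ]
orange sc ((525.2884521484375, 83.60556030273438), (127.0321044921875, 112.407470703125), 24.86102867126465) [[444.0, 107.9000015258789], [491.29998779296875, 5.900000095367432], [606.5, 59.29999923706055], [559.2999877929688, 161.3000030517578]]
```

```bash
cat >> h.py <<'E'
from scipy.spatial.transform import Rotation as Ro
A=np.radians(24.8); X=-np.array([np.cos(A),np.sin(A),0]); Y=np.array([-X[1],X[0],0])
O=np.array([.526,.0835,0])-.0125*X
def w(p): p=np.array(p)/1000; return O+p[0]*X+p[1]*Y+np.array([0,0,p[2]])
RT=np.column_stack([-X,-Y*-1*-1,[0,0,-1]]); RT[:,1]=np.cross(RT[:,2],RT[:,0])
def rel(p,R=RT,s=None):
    s=s or monitor.get_state(); R0=s["tool_rot"]; d=R0.T@(w(p)-s["position"])*1000
    return np.r_[d.round(1),Ro.from_matrix(R0.T@R).as_rotvec().round(4)].tolist()
def here():
    s=monitor.get_state(); d=s["position"]-O; print(s["clock"],"holder mm",np.array([d@X,d@Y,d[2]]).round(4)*1000,"F",s["contact_force"].round(1),s["joint_positions"].round(1),s["gripper_width"])
E
python3 -c "
from h import *
here();print(w([-103,0,90]),rel([-103,0,200]))"
```

```text
0.2 holder mm [  38.  -574.7  226. ] F [-0.3 -0.3  0.3] [-51.2  28.7 -24.5  88.9  12.6  65.2 -12. ] 0.09174202004629824
[0.6308483  0.13194672 0.09      ] [-524.2, -274.5, 26.3, -0.0008, 0.0014, 2.2939]
```

carry_out:
  targets: [0,-524,-274.5,26,0,0,2.294,0,-524,-274.5,26,0,0,2.294,0,-524,-274.5,26,0,0,2.294,0,-524,-274.5,26,0,0,2.294,0,-524,-274.5,26,0,0,2.294]

```text
clock: 0.82
position: [0.4577, 0.3492, 0.213]
tool_rot: [[-0.211, 0.978, 0.0], [0.978, 0.211, 0.0], [0.0, 0.0, -1.0]]
contact_force: [2.2, 0.2, 0.4]
gripper_width: 0.0463
finger_force: 0.0
```

```bash
python3 -c "
from h import *
here();print(rel([-103,0,200]))"
```

```text
0.825 holder mm [ -36.9 -269.8  213. ] F [2.2 0.2 0.4] [-32.4  20.3  -9.4 101.1   3.8  58.9 -31.1] 0.046324569504235164
[-248.8, 123.5, 13.0, 0.0001, -0.0004, 1.3504]
```

carry_out:
  targets: [0,-249,123.5,13,0,0,1.35,0,-249,123.5,13,0,0,1.35,0,-249,123.5,13,0,0,1.35,0,-249,123.5,13,0,0,1.35,0,-249,123.5,13,0,0,1.35]

```text
clock: 1.45
position: [0.6332, 0.1292, 0.1996]
tool_rot: [[0.667, 0.745, 0.001], [0.745, -0.667, -0.002], [-0.001, 0.002, -1.0]]
contact_force: [-0.0, 0.4, -0.0]
gripper_width: 0.0008
finger_force: 0.0
```

```bash
python3 -c "
from h import *
here();print(rel([-103,0,150]))"
```

```text
1.45 holder mm [-104.     3.5  199.6] F [-0.   0.4 -0. ] [-18.9  27.8   6.7  91.8  -3.4  60.6 -53.1] 0.0008147757456938363
[0.5, -3.7, 49.6, 0.0023, 0.0009, 0.4073]
```

carry_out:
  targets: [0,0.5,-3.7,0,0,0,0.407,0,0.5,-3.7,50,0,0,0.407,0,0.5,-3.7,100,0,0,0.407,0,0.5,-3.7,100,0,0,0.407,0,0.5,-3.7,100,0,0,0.407]

```text
clock: 2.08
position: [0.6298, 0.1376, 0.1015]
tool_rot: [[0.902, 0.431, 0.002], [0.431, -0.902, 0.0], [0.002, 0.0, -1.0]]
contact_force: [1.2, 0.4, 0.9]
gripper_width: 0.0004
finger_force: 0.0
```

Run:
```python
from h import *
here();print(rel([-103,0,62]))
im=imaging.read_camera("scene")
p=proj("scene",w([-103,0,55])); print(p, proj("scene",w([-72,0,86])))
u,v=map(int,p); cv2.imwrite("pics/s1.png",cv2.resize(im[v-100:v+60,u-110:u+90],None,fx=3.5,fy=3.5,interpolation=2))
```

```text
2.075 holder mm [-104.4   -5.5  101.5] F [1.2 0.4 0.9] [-22.2  34.2  10.3  96.2  -7.5  50.2 -73.3] 0.00035892069856445366
[-1.5, 5.5, 39.5, 0.0004, -0.0016, 0.0128]
[392.78645903 239.58304691] [383.83145722 222.37325033]
```

View pics/s1.png

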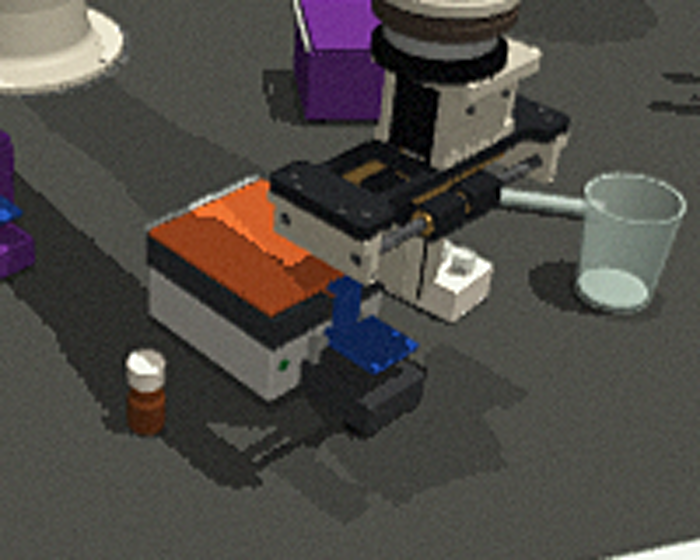

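The scene shows the closed fingers hovering over the blue pad (pad centre at about crop (372,342), which is pixel (388,237)). The projected press point (393,240) agrees with it. Next I'll centre in y and go down to just above the pad.

carry_out:
  targets: [0,-1.5,5.5,15,0,0,0.013,0,-1.5,5.5,39,0,0,0.013,0,-1.5,5.5,39,0,0,0.013]

```text
clock: 2.5
position: [0.6284, 0.131, 0.0596]
tool_rot: [[0.908, 0.418, -0.003], [0.418, -0.908, -0.001], [-0.003, -0.001, -1.0]]
contact_force: [0.1, 1.2, 0.2]
gripper_width: 0.0005
finger_force: 0.0
```

Run:
```python
from h import *
here();print(rel([-103,0,45]))
im=imaging.read_camera("scene")
p=proj("scene",w([-103,0,55]))
u,v=map(int,p); cv2.imwrite("pics/s2.png",cv2.resize(im[v-60:v+40,u-65:u+60],None,fx=6,fy=6,interpolation=2))
```

```text
2.5 holder mm [-1.004e+02 -1.000e-01  5.960e+01] F [0.1 1.2 0.2] [-21.4  37.3   9.9  97.4  -8.3  46.2 -72.9] 0.0005088174748425302
[2.7, 0.1, 14.6, -0.0005, 0.003, -0.0017]
```

View pics/s2.png

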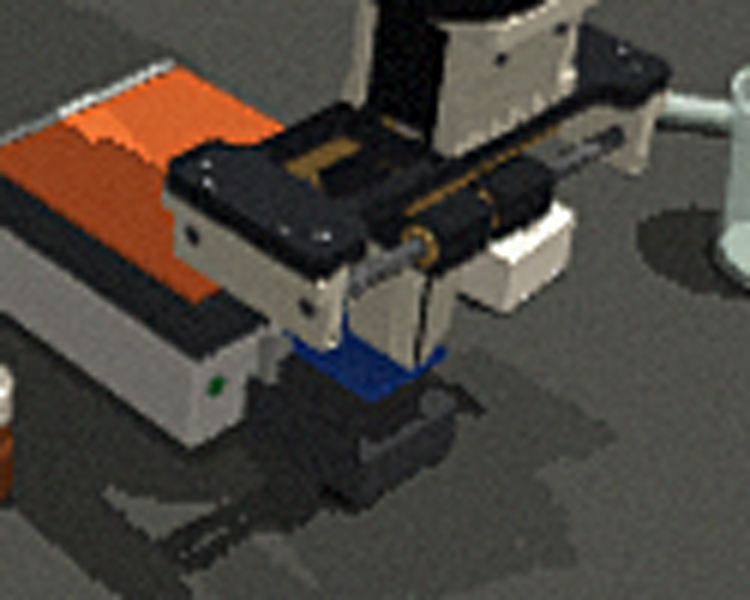

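The fingers are centred over the pad, with the finger split at crop (418,362) above the middle of the pad's front edge at about (410,375). Pressing now.

carry_out:
  targets: [0,1,0,5,0,0.003,0,0,1,0,9,0,0.003,0,0,1,0,12,0,0.003,0,0,1,0,12,0,0.003,0,0,1,0,12,0,0.003,0]

```text
clock: 3.18
position: [0.6313, 0.1325, 0.0494]
tool_rot: [[0.908, 0.419, 0.004], [0.419, -0.908, 0.002], [0.004, 0.0, -1.0]]
contact_force: [1.9, 1.7, 2.2]
gripper_width: 0.0002
finger_force: 1.3
```

Run:
```python
from h import *
here()
im=imaging.read_camera("top")
p=proj("top",w([10,0,80]))
u,v=map(int,p); cv2.imwrite("pics/t2.png",cv2.resize(im[v-70:v+60,u-80:u+80],None,fx=4,fy=4,interpolation=2))
```

```text
3.175 holder mm [-103.6   -0.3   49.4] F [1.9 1.7 2.2] [-21.3  38.2   9.7  97.5  -8.6  44.9 -72.8] 0.00023337660963913554
```

View pics/t2.png

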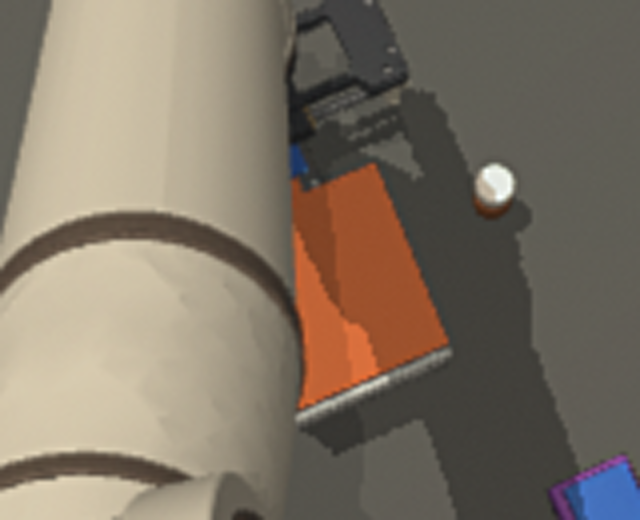

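The top view shows the lid still flat, with its front edge at about crop (340,175). The tab hasn't quite released it, so I'll press a little deeper.

carry_out:
  targets: [0,0,0,1.5,0,0,0,0,0,0,2.5,0,0,0,0,0,0,2.5,0,0,0,0,0,0,2.5,0,0,0,0,0,0,2.5,0,0,0]

```text
clock: 3.85
position: [0.6313, 0.1325, 0.0471]
tool_rot: [[0.908, 0.419, 0.004], [0.419, -0.908, 0.002], [0.004, 0.0, -1.0]]
contact_force: [2.7, 0.8, 5.4]
gripper_width: -0.0002
finger_force: 2.9
```

Run:
```python
from h import *
here()
im=imaging.read_camera("scene")
p=proj("scene",w([-60,0,80]))
u,v=map(int,p); cv2.imwrite("pics/s3.png",cv2.resize(im[v-100:v+60,u-100:u+100],None,fx=3.5,fy=3.5,interpolation=2))
```

```text
3.85 holder mm [-103.7   -0.3   47.1] F [2.7 0.8 5.4] [-21.2  38.3   9.7  97.5  -8.6  44.6 -72.7] -0.00015293653335165679
```

View pics/s3.png

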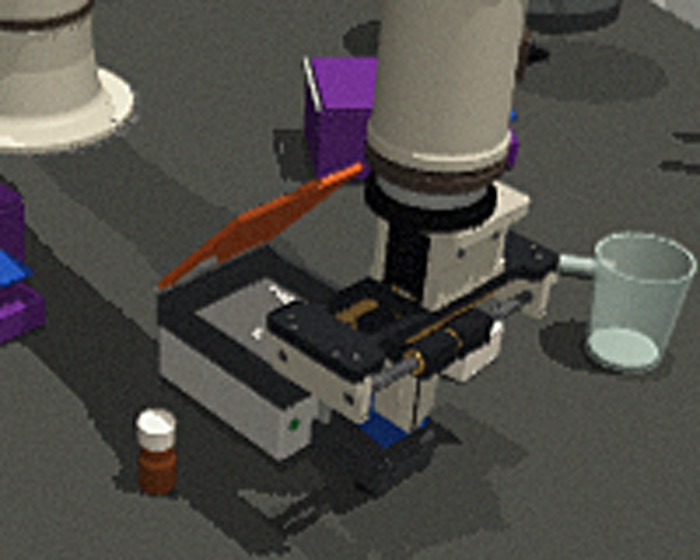

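The lid has sprung up part way: its tip is at about crop (360,168) and its hinge at (160,285). Now I'll lift and bring the fingers in front of the lid's underside.

carry_out:
  targets: [0,0,0,-50,0,0,0,0,0,0,-103,0,0,0,0,-20,0,-103,0,0,0,0,-55,0,-103,0,0,0,0,-65,0,-103,0,0,0]

```text
clock: 4.53
position: [0.568, 0.1032, 0.1482]
tool_rot: [[0.909, 0.417, -0.002], [0.417, -0.909, -0.0], [-0.002, -0.001, -1.0]]
contact_force: [0.6, 0.8, 0.1]
gripper_width: 0.0005
finger_force: 0.0
```

Run:
```python
from h import *
here()
a=np.array([.9,1.1,1.3,1.5,1.65,1.75])
for t in a: print(t, rel([77.5-140*np.cos(t)-9.5,0,79+140*np.sin(t)-35]))
im=imaging.read_camera("scene")
p=proj("scene",w([-30,0,120]))
u,v=map(int,p); cv2.imwrite("pics/s4.png",cv2.resize(im[v-100:v+60,u-100:u+100],None,fx=3.5,fy=3.5,interpolation=2))
```

```text
4.525 holder mm [-33.9  -0.3 148.2] F [0.6 0.8 0.1] [-22.1  24.8  11.6 104.5  -6.2  51.4 -73. ] 0.0004524966865604406
0.9 [-14.9, 0.3, -5.5, -0.0009, 0.002, -0.0021]
1.1 [-38.4, 0.4, -20.5, -0.0009, 0.002, -0.0021]
1.3 [-64.5, 0.4, -30.6, -0.0009, 0.002, -0.0021]
1.5 [-92.0, 0.5, -35.3, -0.0009, 0.002, -0.0021]
1.65 [-113.0, 0.5, -35.2, -0.0009, 0.002, -0.0021]
1.75 [-126.9, 0.6, -33.4, -0.0009, 0.002, -0.0021]
```

View pics/s4.png

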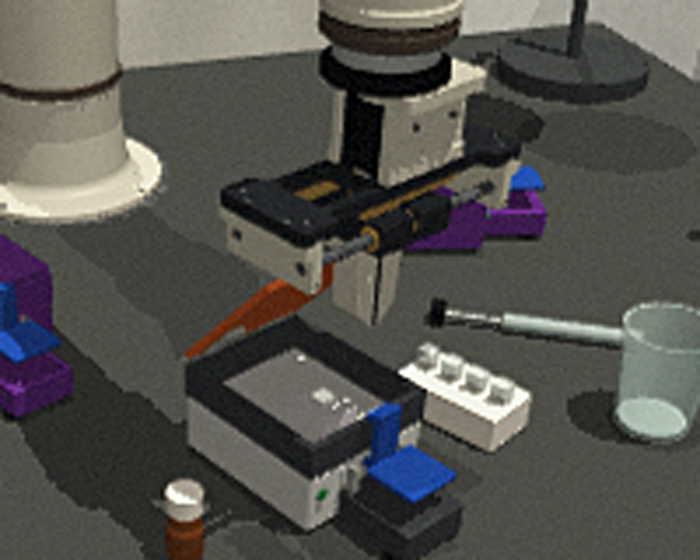

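The fingers are just in front of the raised lid, and the tab has sprung back. The rack and vial haven't moved. Next I push along the tip's arc.

carry_out:
  targets: [0,-15,0,-5.5,0,0.002,0,0,-27,0,-14,0,0.002,0,0,-39,0,-21,0,0.002,0,0,-52,0,-27,0,0.002,0,0,-65,0,-31,0,0.002,0]

```text
clock: 5.2
position: [0.5117, 0.0772, 0.1807]
tool_rot: [[0.908, 0.419, 0.005], [0.419, -0.908, 0.002], [0.006, 0.0, -1.0]]
contact_force: [0.4, 0.4, -0.3]
gripper_width: 0.0005
finger_force: 0.3
```

Run:
```python
from h import *
here()
for t in [1.3,1.4,1.5,1.6,1.7,1.75]: print(t, rel([77.5-140*np.cos(t)-9.5,0,79+140*np.sin(t)-35]))
```

```text
5.2 holder mm [ 28.1  -0.3 180.7] F [ 0.4  0.4 -0.3] [-22.1  16.5  12.4 111.7  -4.5  52.  -72.6] 0.000508855724966613
1.3 [-2.4, 0.3, 1.8, 0.0001, -0.0057, -0.001]
1.4 [-16.1, 0.3, -1.3, 0.0001, -0.0057, -0.001]
1.5 [-29.9, 0.3, -3.1, 0.0001, -0.0057, -0.001]
1.6 [-43.9, 0.3, -3.4, 0.0001, -0.0057, -0.001]
1.7 [-57.9, 0.4, -2.4, 0.0001, -0.0057, -0.001]
1.75 [-64.8, 0.4, -1.4, 0.0001, -0.0057, -0.001]
```

carry_out:
  targets: [0,-14,0,-1,0,-0.005,0,0,-28,0,-3,0,-0.005,0,0,-42,0,-3.5,0,-0.005,0,0,-54,0,-3,0,-0.005,0,0,-65,0,-2,0,-0.005,0]

```text
clock: 5.82
position: [0.4523, 0.05, 0.1816]
tool_rot: [[0.908, 0.418, -0.0], [0.418, -0.908, 0.0], [-0.0, -0.0, -1.0]]
contact_force: [-0.4, -0.4, -0.1]
gripper_width: 0.0005
finger_force: 0.1
```

Run:
```python
from h import *
here()
im=imaging.read_camera("scene")
p=proj("scene",w([0,0,120]))
u,v=map(int,p); cv2.imwrite("pics/s5.png",cv2.resize(im[v-100:v+70,u-110:u+110],None,fx=3.5,fy=3.5,interpolation=2))
```

```text
5.825 holder mm [ 93.4  -0.5 181.6] F [-0.4 -0.4 -0.1] [-21.6  10.3  13.1 119.4  -3.   50.6 -72. ] 0.00048652004238292713
```

View pics/s5.png

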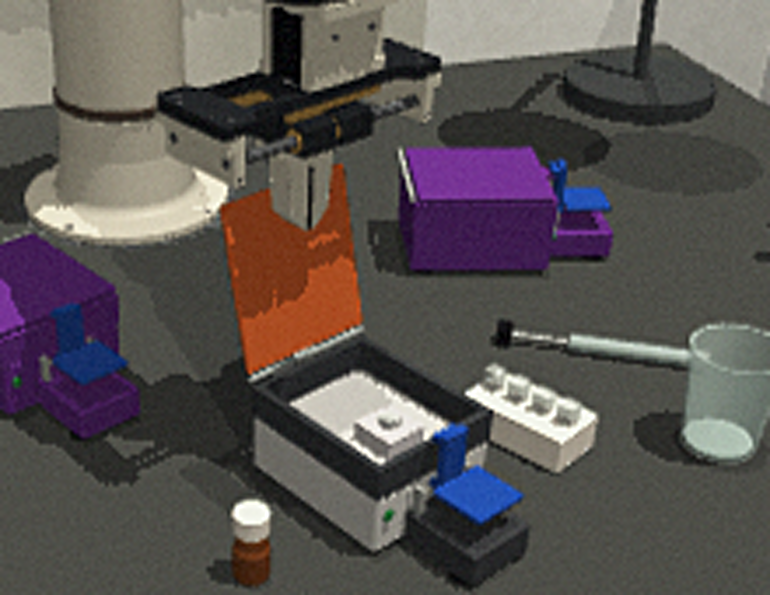

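The lid is past vertical, with its top edge at about crop (285,185) and its hinge at (305,355). I'll back the fingers off along holder −x and wait for it to settle.

carry_out:
  targets: [0,30,0,0,0,0,0,0,70,0,-20,0,0,0,0,100,0,-50,0,0,0,0,100,0,-50,0,0,0,0,100,0,-50,0,0,0]

```text
clock: 6.5
position: [0.5428, 0.0917, 0.2307]
tool_rot: [[0.908, 0.418, -0.002], [0.418, -0.908, -0.001], [-0.002, -0.0, -1.0]]
contact_force: [0.1, -0.7, -0.4]
gripper_width: 0.0006
finger_force: 0.0
```

carry_out:
  targets: [0,0,0,0,0,0,0,0,0,0,0,0,0,0,0,0,0,0,0,0,0,0,0,0,0,0,0,0,0,0,0,0,0,0,0]

```text
clock: 7.12
position: [0.544, 0.0922, 0.2318]
tool_rot: [[0.908, 0.419, 0.0], [0.419, -0.908, 0.0], [0.0, -0.0, -1.0]]
contact_force: [-1.1, 0.3, 0.1]
gripper_width: 0.0003
finger_force: 0.0
```

carry_out:
  targets: [0,0,0,0,0,0,0,0,0,0,0,0,0,0,0,0,0,0,0,0,0,0,0,0,0,0,0,0,0,0,0,0,0,0,0]

```text
clock: 7.75
position: [0.544, 0.0922, 0.2318]
tool_rot: [[0.908, 0.419, -0.0], [0.419, -0.908, 0.0], [-0.0, -0.0, -1.0]]
contact_force: [-0.7, -1.1, -0.1]
gripper_width: 0.0006
finger_force: 0.0
```

Run:
```python
from h import *
here()
im=imaging.read_camera("scene")
for t in(1.6,1.95): print(t,[proj("scene",w([77.5-130*np.cos(t),y,79+130*np.sin(t)])).round(1).tolist() for y in(-56,56)])
p=proj("scene",w([0,0,120]))
u,v=map(int,p); print(u-110,v-100); cv2.imwrite("pics/s6.png",cv2.resize(im[v-100:v+70,u-110:u+110],None,fx=3.5,fy=3.5,interpolation=2))
```

```text
7.75 holder mm [ -7.5  -0.4 231.8] F [-0.7 -1.1 -0.1] [-22.8  16.7  12.6 103.9  -4.1  59.9 -73.9] 0.0005739405852849304
1.6 [[357.3, 145.0], [322.3, 158.1]]
1.95 [[345.0, 142.8], [310.5, 155.2]]
252 96
```

View pics/s6.png

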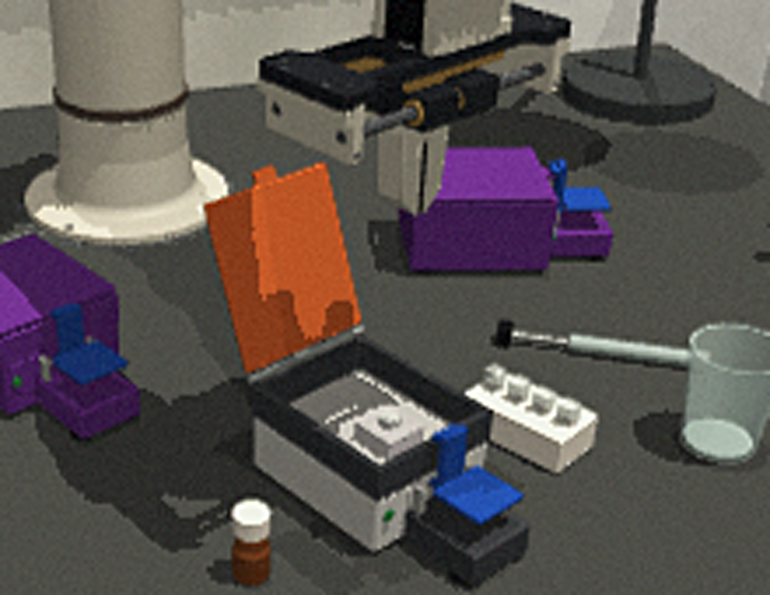

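The lid's top corners are at pixels (345.7,143) and (310.9,154.6), which match an opening of 1.95 rad. It's resting on its stop and the fingers are clear.

```bash
python3 -c "
from workcell import workorder
print(workorder.finish_job())"
```

```text
the job is handed in; nothing more can be done
None
```

The job is handed in: I pressed the tab, the lid sprang up, and I pushed it fully open. It rests on its stop at about 1.95 rad, and the last picture shows the holder, vial and rack undisturbed.

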